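Make up two hoist service kits with an interlocked carton layer

ROBOT

A 7-joint arm with a two-finger parallel gripper is mounted at the origin on the work surface. World frame = base frame: x ahead of the robot, y to its left, z up, the work surface at z = 0. Lengths are in m, angles in rad, forces in N, time in s.
With the tool pointing down it reaches from about 0.35 to 0.9 m from the base axis. Payload 8.1 kg.
Tool frame: the origin (TCP) lies between the finger pads; the fingertips stand ahead of it and the grasp point (between the pads) is the TCP (arm.nose_length is the z of the fingertips in the tool frame, in m); z points along the fingers, y is the line along which they close (so a half turn about z gives the same grasp; the last joint's range is limited). The gripper opens to 92 mm and grips with 3 to 60 N. Pads are 19 mm wide; open, the fingers measure 130 mm over their backs; the gripper's body (75 mm by 190 mm) begins 47 mm behind the grasp point.
Start: joints at [-1.257, 0.434, 0.025, 1.573, -0.012, 1.134, -0.075], TCP at [0.253, 0.571, 0.246] pointing down, gripper open.
Joint ranges: [-2.62, 2.62], [-0.44, 2.09], [-1.27, 1.32], [0.08, 2.57], [-1.32, 4.46], [0.12, 2], [-2.74, 2.74]. Speed limits (rad/s): [2.22, 2.22, 3.01, 3.01, 3.14, 3.14, 3.14].

INTERFACE

Orientations are given as a rotation vector (axis times angle).
In Python, from cell import sensors, optics, arm gives the robot as it stands.
- The arm moves only by the tool arm_command, never from a script. Its argument "deltas" is one flat list of numbers, 7 for each row, row after row: the turn, a rotation vector about the world's x, y, z as a fraction of full scale, then the shift along the world's x, y, z as a fraction of full scale, then the finger opening in mm, from 0 to 91.8. In form: [wx, wy, wz, dx, dy, dz, fingers, wx, wy, wz, dx, dy, dz, fingers, ...]. A call has 1 to 20 rows; each row is the pose to reach, as a shift and turn from the pose commanded when the call began; what a row does not reach only later rows make up. Full scale, the value 1, is 1 m for a shift and 90 degrees for a turn. A row lasts 1/10 s, in which the tool goes at most 50 mm and 8.59 degrees, less where a joint would pass 70% of its speed; a pose out of reach is approached as far as the arm can. A call with a number of a shift or a turn outside -1 to 1 is refused whole. A call with a gripper value outside its range is refused whole. The fingers move at their own pace and stop on an object; "force" is the grip in N (left out, the last holds). Time passes only in rows, so rows that repeat a pose let the fingers close. It gives the time, the measured TCP pose, the force, the opening and the grip force at its end, in the units of the state.
- sensors.observe(): the state, without advancing time (a new reading comes with each control period).
- optics.get_image(name): name is "side" or "top" or "wrist"; returns the picture (400x640x3 uint8, blue, green, red); there is no depth.
- optics.calibration(name): a dict with "camera_matrix" (3x3 intrinsics, pixels), "D" ([k1, k2, p1, p2, k3] as OpenCV has them; the pictures are not rectified), "rvec" (rotation vector, rad) and "tvec" (3), from world to camera coordinates, as OpenCV has them. Camera axes: x right, y down, z forward; pixel columns grow to the right and rows downward; lengths in m; the calibration is good to about 2 mm. A picture is of the moment at which its call begins: read the wrist's pose just before it. calibration takes no time and is no camera call; for the wrist camera it gives the pose at the moment of the call.
- arm.sign_off(): hands the job in; it is judged then, once.
The state is a dict: "clock": time; "joints": joint angles; "dq": joint speeds; "joint_efforts": joint torques, N m; "position": TCP position; "ee_rot": TCP orientation; "force": force on the tool from outside, world axes, zero at the start; "ft_torque": the same for the moment, N m; "width": opening from 0.0 (shut) to 1.0 (fully open); "gripper_force": force on a finger pad.
Only numpy, scipy, OpenCV 4.12 (cv2) and the standard library are available. Lean on these libraries where they do the work, as an engineer would, in place of code of your own. Each camera call takes 0.05 s, during which the arm holds its last target. There are 200 camera calls.

TASK

Make up the two hoist service kits on the bench. The yellow tray gets the orange winch drum, standing in its empty half, and the white-lidded and green-lidded cartons as a second layer squarely on the two strapped cartons, side by side, close together and crosswise to the layer below so that the layers interlock; the blue tray gets the steel trolley wheel and the red-lidded carton side by side on its floor. Everything stays upright as it stands now and is set down, not dropped; do not disturb the black wheel and the plain brown carton.

Things in the scene. Friction and masses are not known exactly. Their poses are not given: they have to be found in the camera images.
- yellow_tray: Yellow plastic kit tray, fixed: outside 124 (x) x 208 (y) mm, rim 24 mm high, walls 4 mm, inner floor 4 mm above the bench. Origin: centre of its underside; x along its short side, y along its long side. Its +y half holds two strapped brown cartons (the first layer); its other half, around y = -55 mm, is empty.
- yellow_layer (a point): First layer in the yellow tray, fixed: two brown cartons, 60 x 30 x 44 mm, strapped side by side. The point is the centre of its 60 x 60 mm top, 48 mm above the bench, at y = +55 mm in the tray; axes as the tray's. Both cartons' long sides run along y. On it a crosswise pair lies along x, centres at y = -17 and +17 mm, 4 mm apart: no finger fits between; hold them by their narrow ends.
- blue_tray: Blue plastic kit tray, fixed: outside 124 (x) x 208 (y) mm, rim 24 mm high, walls 4 mm, inner floor 4 mm above the bench. Origin: centre of its underside; x along its short side, y along its long side. Empty; two things fit side by side, for instance at y = -50 and +50 mm.
- white_carton_mid (a point): closed cardboard parts carton 60 long x 30 wide x 44 mm high, about 0.15 kg, with a white lid. The point is its centre, 22 mm above its underside; x along its 60 mm length, y across its 30 mm width, z up.
- green_carton_mid (a point): closed cardboard parts carton 60 long x 30 wide x 44 mm high, about 0.15 kg, with a green lid. The point is its centre, 22 mm above its underside; x along its 60 mm length, y across its 30 mm width, z up.
- red_carton_mid (a point): closed cardboard parts carton 60 long x 30 wide x 44 mm high, about 0.15 kg, with a red lid. The point is its centre, 22 mm above its underside; x along its 60 mm length, y across its 30 mm width, z up.
- steel_wheel_mid (a point): wheel lying flat, 40 mm high, about 0.4 kg: tread 50 mm across below, flange 60 mm across in the upper 14 mm, bright steel with a brass hub (trolley wheel). The point is its centre, 20 mm above its underside, z up; the flange can be gripped across from above.
- drum_mid (a point): orange winch drum standing on end, a spool 64 mm high, about 0.25 kg: flanges 52 mm across at the bottom (12 mm thick) and top (16 mm thick), a 36 mm core between. The point is its centre, 32 mm above its underside, z up; the top flange can be gripped across from above. Once the second layer is on, the cartons in the yellow tray are the taller (92 mm above the bench).
- black_wheel_mid (a point): wheel lying flat, 40 mm high, about 0.4 kg: tread 50 mm across below, flange 60 mm across in the upper 14 mm, black rubber with a grey hub; not wanted in these kits. The point is its centre, 20 mm above its underside, z up; the flange can be gripped across from above.
- plain_carton_mid (a point): closed cardboard parts carton 60 long x 30 wide x 44 mm high, about 0.15 kg, plain brown without a coloured lid, a strip of tape along it; not wanted in these kits. The point is its centre, 22 mm above its underside; x along its 60 mm length, y across its 30 mm width, z up.
Not all that is in view belongs to the job. Leave any pink look-alike of the yellow_tray alone. Leave any purple look-alike of the part that bears steel_wheel_mid alone.

How it is judged:
By the outcome, as a careful person would: the job done as asked, in the order asked, and still so for the second after the job is handed in, with the robot touching nothing.
It also fails if it takes over 128 s, if anything falls off the work surface, if the arm or the gripper's body presses on something with over 40 N, if the wrist force passes 120 N, or if a joint passes its speed limit or range.

## Working session

There is one attempt and no reset: what is moved stays moved. The work goes in short steps, Python scripts to look and compute and a tool call to move; the robot and the scene stay as the last step left them, time stands still between calls to the robot, and variables do not carry over. Pictures are saved under pics/ and viewed, at most 14 in all, crops included, and the job is handed in when it is done.

Besides the shell and the picture viewer there is one more tool, called after ">>>" in YAML: its name, and indented under it one key for each argument. arm_command: Moves the arm, as the interface text tells. Its arguments: {"type":"object","properties":{"deltas":{"type":"array","items":{"type":"number"}},"force":{"type":"number"}},"required":["deltas"]}

```bash
mkdir -p pics; ls; python3 - <<'E'
from cell import sensors, optics, arm
import cv2
print(sensors.observe(), arm.nose_length)
for n in("top","side"):
    im=optics.get_image(n); cv2.imwrite(f"pics/{n}0.png",im)
    print(n,optics.calibration(n))
E
```

```text
pics
{'clock': 0.0, 'joints': array([-1.25656464,  0.43520704,  0.02495717,  1.57408861, -0.01161462,
        1.13401296, -0.07511717]), 'dq': array([ 0.00011952,  0.00078272,  0.00156212, -0.00076684,  0.00015   ,
       -0.00180739,  0.0001606 ]), 'joint_efforts': array([ 6.29176593e-04, -6.67850518e+01,  9.85582620e-01, -3.14453101e+01,
       -6.05643145e-02,  4.27024020e-02,  1.54083773e-04]), 'position': array([0.25288241, 0.57102587, 0.24495795]), 'ee_rot': array([-6.50106370e-01, -3.07338191e+00,  2.44653407e-03]), 'force': array([-0.02310706,  0.45699979, -0.27472774]), 'ft_torque': array([ 0.00377374, -0.02842487,  0.0492834 ]), 'gripper_force': 0.0, 'width': 1.0021169028968406} 0.019
top {'camera_matrix': array([[425.97000797,   0.        , 317.43974877],
       [  0.        , 425.97000797, 193.11156107],
       [  0.        ,   0.        ,   1.        ]]), 'D': array([-0.10393703,  0.        ,  0.        ,  0.        ,  0.        ]), 'rvec': array([ 2.15776673, -2.13242706,  0.1441097 ]), 'tvec': array([-0.02082687,  0.49618123,  1.04967276])}
side {'camera_matrix': array([[506.14633366,   0.        , 324.73689903],
       [  0.        , 506.14633366, 204.16793517],
       [  0.        ,   0.        ,   1.        ]]), 'D': array([-0.10373265,  0.        ,  0.        ,  0.        ,  0.        ]), 'rvec': array([ 0.28606485, -2.70552472,  1.32423075]), 'tvec': array([0.46774894, 0.12811131, 1.53500101])}
```

View pics/top0.png

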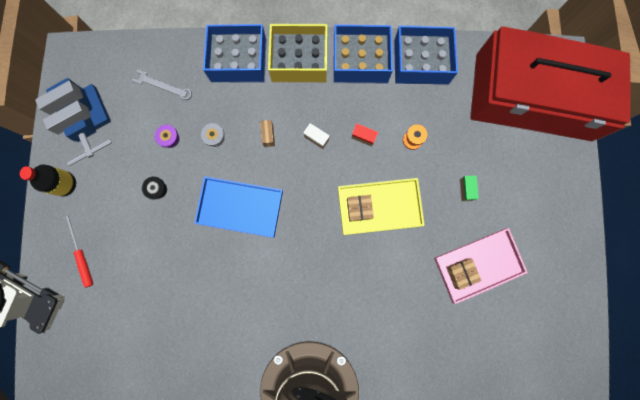

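View pics/side0.png

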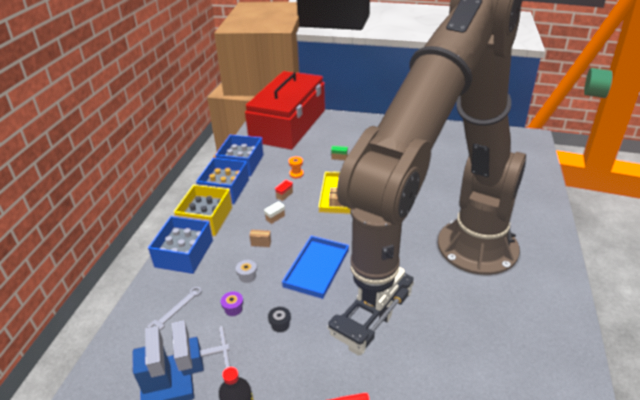

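The top view shows these candidates:
- **Wheels:** steel wheel (212,133), with the purple look-alike at (167,136) and the black wheel at (153,188).
- **Trays:** yellow tray (381,207), with the pink look-alike at (480,265) and a yellow bin at (298,52). The blue tray is at (240,208), with blue bins behind.
- **Cartons:** white (317,134), red (365,134), green (471,187) and plain (267,132).
- **Drum:** (416,135).

I choose the steel wheel at (212,133), the yellow tray at (381,207) and the blue tray at (240,208).

```bash
cat > h.py <<'E'
import numpy as np, cv2
from cell import sensors, optics, arm
def rect(name, z, x0,x1,y0,y1, s=1000, im=None, cal=None):
    """ortho view of plane z; row=(x1-x)*s, col=(y1-y)*s"""
    cal=cal or optics.calibration(name)
    im=optics.get_image(name) if im is None else im
    r,c=np.mgrid[0:int((x1-x0)*s),0:int((y1-y0)*s)]
    P=np.stack([x1-(r+.5)/s,y1-(c+.5)/s,np.full(r.shape,z)],-1).reshape(-1,3).astype(float)
    p,_=cv2.projectPoints(P,cal["rvec"],cal["tvec"],cal["camera_matrix"],cal["D"])
    p=p.reshape(*r.shape,2).astype(np.float32)
    return cv2.remap(im,p[...,0],p[...,1],cv2.INTER_CUBIC)
def blob(R,mask,x1,y1,s=1000,amin=200):
    n,l,st,ce=cv2.connectedComponentsWithStats(mask.astype(np.uint8))
    out=[]
    for i in range(1,n):
        if st[i,4]<amin: continue
        pts=np.argwhere(l==i)
        w=np.stack([x1-(pts[:,0]+.5)/s,y1-(pts[:,1]+.5)/s],1)
        (cx,cy),(a,b),ang=cv2.minAreaRect((w*1000).astype(np.float32))
        if a<b: a,b,ang=b,a,ang+90
        ang=(ang+90)%180-90
        out.append((round(cx,1),round(cy,1),round(a,1),round(b,1),round(ang,1),len(w),tuple(np.round(w.mean(0)*1000,1))))
    return out
E
python3 - <<'E'
from h import *
im=cv2.imread("pics/top0.png")
B=(.33,.83,-.4,.4)
def go(nm,z,f):
    R=rect("top",z,*B,im=im); h=cv2.cvtColor(R,cv2.COLOR_BGR2HSV); H,S,V=[h[...,i].astype(int) for i in range(3)]
    print(nm,blob(R,f(H,S,V),.83,.4))
go("red",.044,lambda H,S,V:((H<5)|(H>174))&(S>150)&(V>100))
go("green",.044,lambda H,S,V:(abs(H-62)<15)&(S>120)&(V>60))
go("white",.044,lambda H,S,V:(S<40)&(V>190))
go("orange",.064,lambda H,S,V:(abs(H-13)<7)&(S>180)&(V>180))
go("yellow",.024,lambda H,S,V:(abs(H-29)<4)&(S>100)&(V>120))
go("blue",.024,lambda H,S,V:(abs(H-108)<10)&(S>120)&(V>100))
go("brown",.048,lambda H,S,V:(abs(H-14)<6)&(S>60)&(S<190)&(V>90)&(V<230))
go("steel",.040,lambda H,S,V:(S<25)&(V>135)&(V<200))
R=rect("top",.044,.38,.78,-.38,.36,im=im); cv2.imwrite("pics/rect0.png",R)
E
```

```text
red [(652.2, -134.2, 58.0, 33.8, 67.8, 1902, (np.float64(652.2), np.float64(-134.3)))]
green [(514.5, -394.0, 60.0, 11.0, 0.0, 636, (np.float64(515.1), np.float64(-394.7)))]
white [(773.0, 377.4, 48.2, 10.9, 67.4, 351, (np.float64(771.1), np.float64(375.9))), (650.1, -9.3, 62.3, 32.7, 56.8, 1994, (np.float64(650.0), np.float64(-9.3))), (668.2, 256.1, 38.6, 9.9, 74.7, 236, (np.float64(667.8), np.float64(255.9))), (335.2, -338.3, 39.8, 15.5, -71.6, 381, (np.float64(337.6), np.float64(-339.1)))]
orange []
yellow [(466.7, -177.0, 209.0, 124.7, -83.2, 22049, (np.float64(467.5), np.float64(-186.3)))]
blue [(461.2, 188.9, 210.2, 124.4, 80.8, 25982, (np.float64(461.2), np.float64(189.0)))]
brown [(650.0, 117.2, 69.9, 31.6, 7.0, 1994, (np.float64(651.8), np.float64(117.5))), (645.5, -263.6, 73.8, 54.6, -42.9, 823, (np.float64(638.8), np.float64(-258.9))), (461.5, -137.9, 58.1, 25.6, 6.6, 1432, (np.float64(461.5), np.float64(-137.7))), (457.6, -106.7, 58.3, 28.4, 6.8, 1620, (np.float64(457.5), np.float64(-106.7)))]
steel [(580.5, -0.0, 799.0, 498.0, -90.0, 299489, (np.float64(581.8), np.float64(3.7)))]
```

View pics/rect0.png

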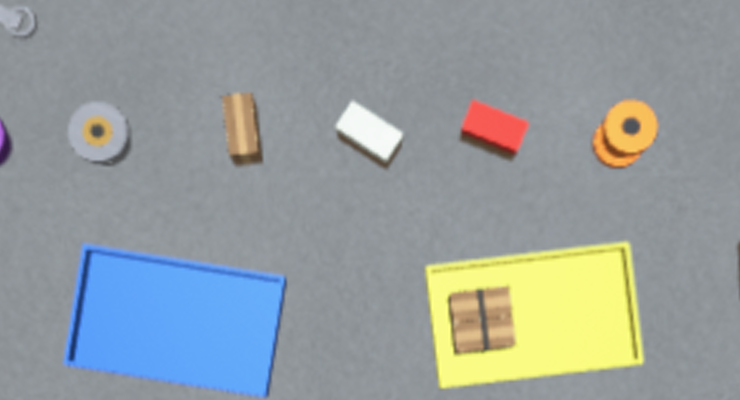

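The rectified crop confirms the choice. The bright steel wheel with the brass hub is at crop (98,132), giving world (0.648, 0.262). The drum top is at (631,127) and the yellow tray with the strapped pair is at (535,315). Both tray outlines come out at 209x125 mm, which matches the given sizes. Next I get the drum, green carton and steel wheel at their correct heights.

```bash
python3 - <<'E'
from h import *
im=cv2.imread("pics/top0.png")
def go(nm,z,f,B):
    R=rect("top",z,*B,im=im); h=cv2.cvtColor(R,cv2.COLOR_BGR2HSV); H,S,V=[h[...,i].astype(int) for i in range(3)]
    print(nm,blob(R,f(H,S,V),B[1],B[3]))
    g=cv2.medianBlur(h[...,2],5)
    return R,g
go("green",.044,lambda H,S,V:(abs(H-62)<15)&(S>120)&(V>60),(.42,.6,-.5,-.3))
for nm,z,B,r in(("drum",.064,(.58,.72,-.34,-.19),26),("steel",.040,(.58,.72,.19,.33),30)):
    R,g=go(nm,z,lambda H,S,V:(abs(H-13)<7)&(S>150)&(V>150),B)
    g=cv2.medianBlur(R[...,2] if nm=="drum" else R[...,2],5)
    c=cv2.HoughCircles(g,cv2.HOUGH_GRADIENT,1,40,param1=80,param2=8,minRadius=r-3,maxRadius=r+3)
    print(nm,[(B[1]*1000-q[1],B[3]*1000-q[0],q[2]) for q in c[0][:2]])
s=sensors.observe(); print(optics.calibration("wrist"))
E
```

```text
green [(514.7, -405.8, 60.4, 33.6, 2.4, 1995, (np.float64(514.7), np.float64(-406.0)))]
drum [(640.2, -259.8, 68.1, 48.2, -42.9, 1739, (np.float64(638.2), np.float64(-261.6)))]
drum [(np.float32(649.5), np.float32(-265.5), np.float32(26.1))]
steel []
steel [(np.float32(650.5), np.float32(264.5), np.float32(29.7))]
{'camera_matrix': array([[351.23495565,   0.        , 319.39811328],
       [  0.        , 351.23495565, 193.50316745],
       [  0.        ,   0.        ,   1.        ]]), 'D': array([-0.02182642,  0.        ,  0.        ,  0.        ,  0.        ]), 'rvec': array([-2.43504419, -1.58372314, -0.21519058]), 'tvec': array([-0.62383213, -0.03377669,  0.3897987 ])}
```

>>> arm_command:
  deltas: [0, 0, -0.659, 0.36, -0.77, 0, 91, 0, 0, -0.659, 0.36, -0.77, 0, 91, 0, 0, -0.659, 0.36, -0.77, 0, 91, 0, 0, -0.659, 0.36, -0.77, 0, 91, 0, 0, -0.659, 0.36, -0.77, 0, 91, 0, 0, -0.659, 0.36, -0.77, 0, 91, 0, 0, -0.659, 0.36, -0.77, 0, 91, 0, 0, -0.659, 0.36, -0.77, 0, 91, 0, 0, -0.659, 0.36, -0.77, 0, 91, 0, 0, -0.659, 0.36, -0.77, 0, 91, 0, 0, -0.659, 0.36, -0.77, 0, 91, 0, 0, -0.659, 0.36, -0.77, 0, 91, 0, 0, -0.659, 0.36, -0.77, 0, 91, 0, 0, -0.659, 0.36, -0.77, 0, 91, 0, 0, -0.659, 0.36, -0.77, 0, 91, 0, 0, -0.659, 0.36, -0.77, 0, 91, 0, 0, -0.659, 0.36, -0.77, 0, 91, 0, 0, -0.659, 0.36, -0.77, 0, 91, 0, 0, -0.659, 0.36, -0.77, 0, 91, 0, 0, -0.659, 0.36, -0.77, 0, 91]

```text
clock: 2.1
position: [0.6128, -0.1971, 0.2452]
ee_rot: [-2.083, -2.349, -0.0]
force: [-0.4, -0.6, 0.3]
width: 0.991
gripper_force: 0.0
```

```bash
cat >> h.py <<'E'
from scipy.spatial.transform import Rotation as Rn
def st():
    s=sensors.observe(); R=Rn.from_rotvec(s["ee_rot"]).as_matrix()
    print("t",round(s["clock"],2),"pos",np.round(s["position"]*1000,1),"yaw",round(np.degrees(np.arctan2(R[1,1],R[0,1])),2),"tilt",round(np.degrees(np.arccos(-R[2,2])),2),"w",round(s["width"]*91.8,1),"gf",round(s["gripper_force"],1),"F",np.round(s["force"],1))
    return s
E
python3 - <<'E'
from h import *
st(); c=optics.calibration("wrist"); im=optics.get_image("wrist"); cv2.imwrite("pics/w1.png",im)
Rm=cv2.Rodrigues(c["rvec"])[0]; print(-Rm.T@c["tvec"],Rm[2])
E
```

```text
t 2.1 pos [ 612.8 -197.1  245.2] yaw 6.87 tilt 0.09 w 90.9 gf 0.0 F [-0.4 -0.6  0.3]
[ 0.60443569 -0.12616227  0.38391587] [ 0.03189111 -0.26520941 -0.96366328]
```

View pics/w1.png

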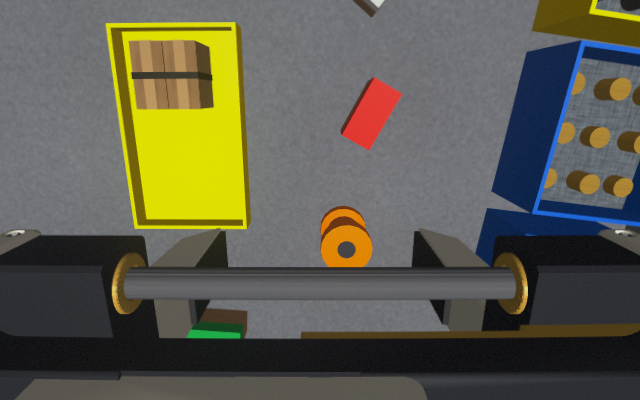

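The wrist view shows the drum's top flange hub at (347,250), the red lid at (372,113), the yellow tray around (180,125), the layer's strap at (172,76) and the bin rims on the right. I measure these again from the near view.

```bash
cat >> h.py <<'E'
MASK=dict(red=lambda H,S,V:((H<5)|(H>174))&(S>150)&(V>160),green=lambda H,S,V:(abs(H-62)<15)&(S>120)&(V>120),
 white=lambda H,S,V:(S<40)&(V>190),orange=lambda H,S,V:(abs(H-14)<5)&(S>180)&(V>200),
 yellow=lambda H,S,V:(abs(H-29)<4)&(S>150)&(V>80),blue=lambda H,S,V:(abs(H-108)<12)&(S>120)&(V>80))
def find(name,col,z,B,im=None,cal=None,amin=300):
    R=rect(name,z,*B,im=im,cal=cal); h=cv2.cvtColor(R,cv2.COLOR_BGR2HSV); H,S,V=[h[...,i].astype(int) for i in range(3)]
    print(col,[b[:6] for b in blob(R,MASK[col](H,S,V),B[1],B[3],amin=amin)]); return R
def circ(R,B,r):
    c=cv2.HoughCircles(cv2.medianBlur(R[...,2],3),cv2.HOUGH_GRADIENT,1,40,param1=80,param2=8,minRadius=r-3,maxRadius=r+3)
    print("circle",[(round(B[1]*1000-q[1],1),round(B[3]*1000-q[0],1),q[2]) for q in c[0][:2].astype(float)])
def pix(name,uv,z,cal=None):
    c=cal or optics.calibration(name); R=cv2.Rodrigues(c["rvec"])[0]
    u=cv2.undistortPoints(np.array(uv,float).reshape(-1,1,2),c["camera_matrix"],c["D"]).reshape(-1,2)
    d=np.c_[u,np.ones(len(u))]@R; o=-R.T@c["tvec"]; return np.round((o+d*((z-o[2])/d[:,2])[:,None])*1000,1)
E
python3 - <<'E'
from h import *
c=optics.calibration("wrist"); im=cv2.imread("pics/w1.png")
find("wrist","red",.044,(.58,.72,-.22,-.07),im,c)
B=(.58,.72,-.33,-.2); R=find("wrist","orange",.064,B,im,c); circ(R,B,26)
find("wrist","yellow",.024,(.35,.57,-.33,-.05),im,c)
print(pix("wrist",[(347,250)],.064,c))
print(pix("wrist",[(107,24),(236,23),(248,228),(137,229)],.024,c))
print(pix("wrist",[(130,41),(196,42),(200,108),(137,108)],.048,c))
E
```

```text
red [(655.1, -136.2, 60.2, 30.6, 68.2, 1843)]
orange [(647.8, -264.2, 50.0, 43.6, 6.8, 1563), (639.1, -237.3, 43.0, 21.6, 16.7, 347)]
circle [(np.float64(650.5), np.float64(-267.5), np.float64(27.200000762939453))]
yellow [(468.9, -178.1, 207.9, 125.3, -83.3, 18675)]
[[ 649.3 -268.2   64. ]]
[[ 396.4  -83.1   24. ]
 [ 518.5  -68.5   24. ]
 [ 543.6 -273.1   24. ]
 [ 422.  -289.1   24. ]]
[[ 430.6  -97.9   48. ]
 [ 489.6  -92.1   48. ]
 [ 495.2 -149.3   48. ]
 [ 436.2 -156.1   48. ]]
```

>>> arm_command:
  deltas: [0, 0, 0, 0.037, -0.068, 0, 91, 0, 0, 0, 0.037, -0.068, 0, 91, 0, 0, 0, 0.037, -0.068, -0.05, 91, 0, 0, 0, 0.037, -0.068, -0.09, 91, 0, 0, 0, 0.037, -0.068, -0.12, 91, 0, 0, 0, 0.037, -0.068, -0.15, 91, 0, 0, 0, 0.037, -0.068, -0.17, 91, 0, 0, 0, 0.037, -0.068, -0.185, 91, 0, 0, 0, 0.037, -0.068, -0.19, 91, 0, 0, 0, 0.037, -0.068, -0.19, 91, 0, 0, 0, 0.037, -0.068, -0.19, 45, 0, 0, 0, 0.037, -0.068, -0.19, 45, 0, 0, 0, 0.037, -0.068, -0.19, 45, 0, 0, 0, 0.037, -0.068, -0.19, 45, 0, 0, 0, 0.037, -0.068, -0.19, 45, 0, 0, 0, 0.037, -0.068, -0.19, 45]
  force: 20

```text
clock: 3.75
position: [0.6495, -0.2669, 0.0559]
ee_rot: [-2.086, -2.349, 0.001]
force: [-2.2, -0.7, 3.5]
width: 0.557
gripper_force: 20.0
```

Gripped, with the opening at 51 mm across a 52 mm flange. I carry it to tray y = -55, world (0.4744, -0.2323).

>>> arm_command:
  deltas: [0, 0, 0, 0, 0, 0.03, 45, 0, 0, 0, 0, 0, 0.07, 45, 0, 0, 0, -0.01, 0.005, 0.08, 45, 0, 0, 0, -0.05, 0.01, 0.08, 45, 0, 0, 0, -0.09, 0.02, 0.08, 45, 0, 0, 0, -0.13, 0.03, 0.08, 45, 0, 0, 0, -0.16, 0.0347, 0.08, 45, 0, 0, 0, -0.1756, 0.0347, 0.08, 45, 0, 0, 0, -0.1756, 0.0347, 0.07, 45, 0, 0, 0, -0.1756, 0.0347, 0.04, 45, 0, 0, 0, -0.1756, 0.0347, 0.02, 45, 0, 0, 0, -0.1756, 0.0347, 0.012, 45, 0, 0, 0, -0.1756, 0.0347, 0.008, 45, 0, 0, 0, -0.1756, 0.0347, 0.006, 45, 0, 0, 0, -0.1756, 0.0347, 0.005, 45, 0, 0, 0, -0.1756, 0.0347, 0.005, 45]

```text
clock: 5.35
position: [0.4749, -0.232, 0.0613]
ee_rot: [2.085, 2.349, 0.001]
force: [-0.5, -0.2, -2.3]
width: 0.554
gripper_force: 20.0
```

```bash
python3 - <<'E'
from h import *
st()
E
```

```text
t 5.35 pos [ 474.9 -232.    61.3] yaw 6.81 tilt 0.07 w 50.9 gf 20.0 F [-0.5 -0.2 -2.3]
```

>>> arm_command:
  deltas: [0, 0, 0, 0, 0, -0.0007, 45, 0, 0, 0, 0, 0, -0.0014, 45, 0, 0, 0, 0, 0, -0.0014, 45]

```text
clock: 5.65
position: [0.4748, -0.232, 0.0598]
ee_rot: [2.085, 2.349, 0.001]
force: [-0.8, 0.1, 1.2]
width: 0.56
gripper_force: 20.0
```

>>> arm_command:
  deltas: [0, 0, 0, 0, 0, 0, 70, 0, 0, 0, 0, 0, 0, 70, 0, 0, 0, 0, 0, 0, 70, 0, 0, 0, 0, 0, 0.03, 70, 0, 0, 0, 0, 0, 0.07, 91, 0, 0, 0, 0, 0, 0.12, 91, 0, 0, 0, 0.04, 0.03, 0.17, 91, 0, 0, 0, 0.08, 0.06, 0.19, 91, 0, 0, 0, 0.12, 0.1, 0.19, 91, 0, 0, 0, 0.16, 0.13, 0.19, 91, 0, 0, 0, 0.175, 0.142, 0.19, 91, 0, 0, 0, 0.175, 0.142, 0.19, 91, 0, 0, 0, 0.175, 0.142, 0.19, 91]

```text
clock: 6.95
position: [0.6499, -0.0886, 0.2485]
ee_rot: [-2.083, -2.351, 0.002]
force: [-0.1, -1.8, 0.5]
width: 0.987
gripper_force: 0.0
```

```bash
python3 - <<'E'
from h import *
st(); c=optics.calibration("wrist"); im=optics.get_image("wrist"); cv2.imwrite("pics/w2.png",im)
find("wrist","white",.044,(.59,.71,-.08,.06),im,c)
find("wrist","red",.044,(.58,.72,-.22,-.07),im,c)
t=optics.get_image("top"); cv2.imwrite("pics/top2.png",t)
B=(.40,.54,-.31,-.17); R=find("top","orange",.068,B,t); circ(R,B,26)
find("top","green",.044,(.42,.6,-.5,-.3),t)
E
```

```text
t 6.95 pos [649.9 -88.6 248.5] yaw 6.94 tilt 0.07 w 90.6 gf 0.0 F [-0.1 -1.8  0.5]
white [(650.1, -11.5, 60.1, 30.2, 57.0, 1818)]
red [(654.7, -137.0, 60.7, 30.7, 67.8, 1858)]
orange []
circle [(np.float64(475.5), np.float64(-233.5), np.float64(27.299999237060547))]
green [(514.5, -406.9, 60.0, 30.8, 2.4, 1827)]
```

View pics/w2.png

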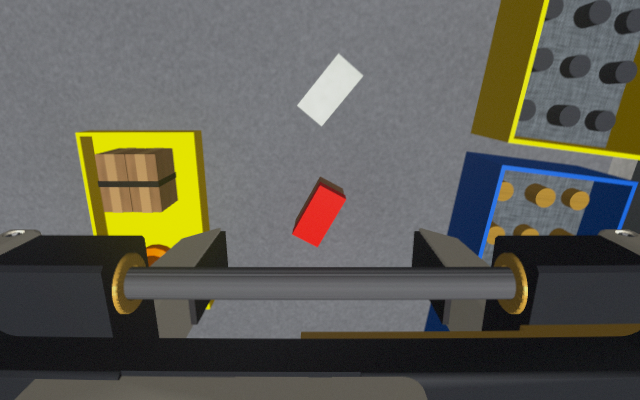

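The wrist view shows the white lid centred at (330,90), clear of the red lid at (319,211). The drum stands in the tray with its rim just visible at (155,255). Now I pick white end to end.

>>> arm_command:
  deltas: [0, 0, 0.09, 0.0006, 0.03, 0, 91, 0, 0, 0.18, 0.0006, 0.06, 0, 91, 0, 0, 0.27, 0.0006, 0.0798, 0, 91, 0, 0, 0.36, 0.0006, 0.0798, -0.03, 91, 0, 0, 0.45, 0.0006, 0.0798, -0.07, 91, 0, 0, 0.54, 0.0006, 0.0798, -0.11, 91, 0, 0, 0.558, 0.0006, 0.0798, -0.14, 91, 0, 0, 0.558, 0.0006, 0.0798, -0.17, 91, 0, 0, 0.558, 0.0006, 0.0798, -0.2, 91, 0, 0, 0.558, 0.0006, 0.0798, -0.215, 91, 0, 0, 0.558, 0.0006, 0.0798, -0.2216, 91, 0, 0, 0.558, 0.0006, 0.0798, -0.2216, 91, 0, 0, 0.558, 0.0006, 0.0798, -0.2216, 53, 0, 0, 0.558, 0.0006, 0.0798, -0.2216, 53, 0, 0, 0.558, 0.0006, 0.0798, -0.2216, 53, 0, 0, 0.558, 0.0006, 0.0798, -0.2216, 53, 0, 0, 0.558, 0.0006, 0.0798, -0.2216, 53]
  force: 15

```text
clock: 8.75
position: [0.6503, -0.01, 0.0282]
ee_rot: [0.891, 3.012, 0.0]
force: [-0.6, -0.3, 3.7]
width: 0.649
gripper_force: 15.0
```

```bash
python3 - <<'E'
from h import *
st()
E
```

```text
t 8.75 pos [650.3 -10.   28.2] yaw 57.03 tilt 0.04 w 59.6 gf 15.0 F [-0.6 -0.3  3.7]
```

>>> arm_command:
  deltas: [0, 0, 0, 0, 0, 0.03, 53, 0, 0, 0, 0, 0, 0.07, 53, 0, 0, -0.08, -0.02, -0.01, 0.1, 53, 0, 0, -0.16, -0.05, -0.03, 0.1, 53, 0, 0, -0.24, -0.09, -0.05, 0.1, 53, 0, 0, -0.32, -0.13, -0.07, 0.1, 53, 0, 0, -0.4, -0.16, -0.085, 0.1, 53, 0, 0, -0.48, -0.18, -0.0956, 0.1, 53, 0, 0, -0.54, -0.1908, -0.0956, 0.1, 53, 0, 0, -0.558, -0.1908, -0.0956, 0.1, 53, 0, 0, -0.558, -0.1908, -0.0956, 0.09, 53, 0, 0, -0.558, -0.1908, -0.0956, 0.07, 53, 0, 0, -0.558, -0.1908, -0.0956, 0.06, 53, 0, 0, -0.558, -0.1908, -0.0956, 0.054, 53, 0, 0, -0.558, -0.1908, -0.0956, 0.051, 53, 0, 0, -0.558, -0.1908, -0.0956, 0.049, 53, 0, 0, -0.558, -0.1908, -0.0956, 0.0482, 53, 0, 0, -0.558, -0.1908, -0.0956, 0.0476, 53, 0, 0, -0.558, -0.1908, -0.0956, 0.0476, 53]

```text
clock: 10.65
position: [0.4595, -0.1057, 0.0761]
ee_rot: [2.085, 2.349, 0.001]
force: [-2.5, 0.7, 7.2]
width: 0.651
gripper_force: 15.0
```

```bash
python3 - <<'E'
from h import *
st()
E
```

```text
t 10.65 pos [ 459.5 -105.7   76.1] yaw 6.81 tilt 0.06 w 59.8 gf 15.0 F [-2.5  0.7  7.2]
```

>>> arm_command:
  deltas: [0, 0, 0, 0, 0, 0, 76, 0, 0, 0, 0, 0, 0, 76, 0, 0, 0, 0, 0, 0, 76, 0, 0, 0, 0, 0, 0.03, 76, 0, 0, 0, 0, 0, 0.07, 80, 0, 0, 0, 0, 0, 0.12, 91, 0, 0, 0, 0.01, -0.04, 0.16, 91, 0, 0, 0, 0.01, -0.08, 0.175, 91, 0, 0, 0, 0.01, -0.094, 0.175, 91, 0, 0, 0, 0.01, -0.094, 0.175, 91, 0, 0, 0, 0.01, -0.094, 0.175, 91]

```text
clock: 11.75
position: [0.4689, -0.199, 0.2499]
ee_rot: [-2.085, -2.348, 0.0]
force: [0.3, 0.5, 0.0]
width: 0.992
gripper_force: 0.0
```

```bash
python3 - <<'E'
from h import *
st(); c=optics.calibration("wrist"); im=optics.get_image("wrist"); cv2.imwrite("pics/w3.png",im)
find("wrist","white",.092,(.38,.54,-.18,-.03),im,c)
find("wrist","yellow",.024,(.35,.57,-.30,-.05),im,c)
cv2.imwrite("pics/w3c.png",cv2.resize(im[0:260,160:460],None,fx=2.3,fy=2.3,interpolation=cv2.INTER_CUBIC))
t=optics.get_image("top"); cv2.imwrite("pics/top3.png",t)
find("top","white",.092,(.38,.54,-.18,-.03),t)
E
```

```text
t 11.75 pos [ 468.9 -199.   249.9] yaw 6.78 tilt 0.06 w 91.0 gf 0.0 F [0.3 0.5 0. ]
white [(459.8, -106.0, 59.8, 29.6, 6.8, 1771)]
yellow [(467.9, -178.5, 207.6, 124.0, -83.3, 15829)]
white [(458.8, -104.9, 62.7, 33.0, 7.3, 1986)]
```

View pics/w3c.png

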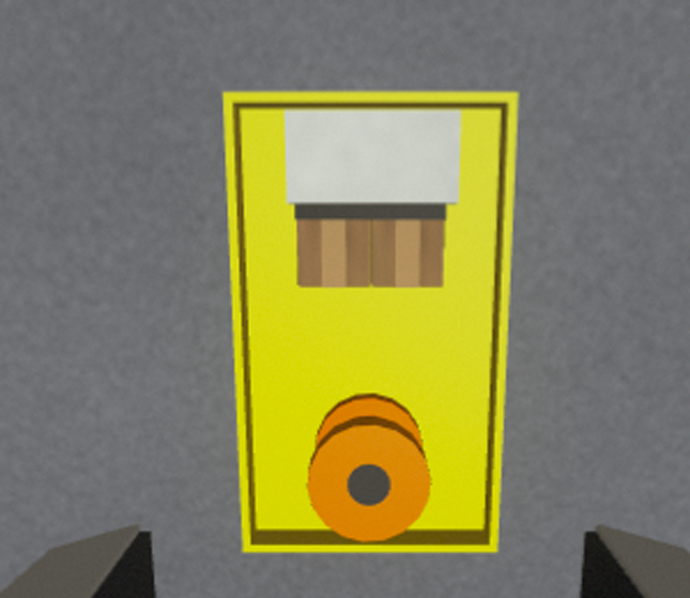

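The crop shows the white carton lying crosswise on the layer, with its lid spanning crop (286..458, 110..203). The layer's exposed front edge runs from (299,286) to (443,286), and the drum hub is at (369,485). I check the relative offset.

```bash
python3 - <<'E'
from h import *
c=optics.calibration("wrist")
f=lambda l:[(160+(u+.5)/2.3-.5,(v+.5)/2.3-.5) for u,v in l]
L=pix("wrist",f([(299,286),(443,286)]),.048,c); print("layer front corners",L)
W=pix("wrist",f([(286,110),(460,110),(458,203),(287,203)]),.092,c); print("white",W)
T=pix("wrist",f([(223,93),(518,93),(497,551),(243,551)]),.024,c); print("tray",T,T.mean(0))
D=pix("wrist",f([(369,485)]),.068,c); print(D)
t=np.radians(6.75); X=np.array([np.cos(t),np.sin(t)]); Y=np.array([-X[1],X[0]])
l=L.mean(0)[:2]+30*Y; d=W.mean(0)[:2]-l; print("layer ctr",l,"white rel",d@X,d@Y); d=W.mean(0)[:2]-T.mean(0)[:2]; print("rel tray",d@X,d@Y-55)
d=D[0,:2]-T.mean(0)[:2]; print("drum rel",d@X,d@Y)
E
```

```text
layer front corners [[ 435.6 -156.    48. ]
 [ 494.9 -148.8   48. ]]
white [[ 428.6  -93.6   92. ]
 [ 487.7  -86.4   92. ]
 [ 491.6 -116.9   92. ]
 [ 431.8 -124.1   92. ]]
tray [[ 394.3  -82.3   24. ]
 [ 517.1  -67.5   24. ]
 [ 541.6 -272.7   24. ]
 [ 419.  -287.4   24. ]] [ 468.    -177.475   24.   ]
[[ 474.  -232.1   68. ]]
layer ctr [ 461.72387808 -122.60794629] white rel 0.25379875685204983 17.44906438688777
rel tray 0.4701107414813054 17.67348378804158
drum rel -0.4620695944048238 -54.951588845909875
```

The white carton sits within 0.5 mm of target. Next I hover near green.

>>> arm_command:
  deltas: [0, 0, -0.048, 0.01, -0.04, 0, 91, 0, 0, -0.048, 0.02, -0.09, 0, 91, 0, 0, -0.048, 0.031, -0.14, 0, 91, 0, 0, -0.048, 0.031, -0.19, 0, 91, 0, 0, -0.048, 0.031, -0.23, 0, 91, 0, 0, -0.048, 0.031, -0.26, 0, 91, 0, 0, -0.048, 0.031, -0.26, 0, 91, 0, 0, -0.048, 0.031, -0.26, 0, 91]

```text
clock: 12.65
position: [0.5004, -0.4587, 0.2493]
ee_rot: [-2.171, -2.268, -0.0]
force: [-0.0, 0.5, -0.1]
width: 0.992
gripper_force: 0.0
```

```bash
python3 - <<'E'
from h import *
st(); c=optics.calibration("wrist"); im=optics.get_image("wrist"); cv2.imwrite("pics/w4.png",im)
find("wrist","green",.044,(.44,.6,-.47,-.34),im,c)
E
```

```text
t 12.65 pos [ 500.4 -458.7  249.3] yaw 2.49 tilt 0.11 w 91.1 gf 0.0 F [-0.   0.5 -0.1]
green [(516.2, -409.3, 60.5, 30.7, 2.6, 1856)]
```

>>> arm_command:
  deltas: [0, 0, 0, 0.0153, 0.03, 0, 91, 0, 0, 0, 0.0153, 0.0519, 0, 91, 0, 0, 0, 0.0153, 0.0519, -0.04, 91, 0, 0, 0, 0.0153, 0.0519, -0.09, 91, 0, 0, 0, 0.0153, 0.0519, -0.14, 91, 0, 0, 0, 0.0153, 0.0519, -0.18, 91, 0, 0, 0, 0.0153, 0.0519, -0.205, 91, 0, 0, 0, 0.0153, 0.0519, -0.217, 91, 0, 0, 0, 0.0153, 0.0519, -0.2226, 91, 0, 0, 0, 0.0153, 0.0519, -0.2226, 91, 0, 0, 0, 0.0153, 0.0519, -0.2226, 53, 0, 0, 0, 0.0153, 0.0519, -0.2226, 53, 0, 0, 0, 0.0153, 0.0519, -0.2226, 53, 0, 0, 0, 0.0153, 0.0519, -0.2226, 53, 0, 0, 0, 0.0153, 0.0519, -0.2226, 53]
  force: 15

```text
clock: 14.2
position: [0.5157, -0.4079, 0.0282]
ee_rot: [2.172, 2.269, 0.0]
force: [-0.2, 0.9, 3.6]
width: 0.651
gripper_force: 15.0
```

```bash
python3 - <<'E'
from h import *
st()
E
```

```text
t 14.2 pos [ 515.7 -407.9   28.2] yaw 2.48 tilt 0.03 w 59.8 gf 15.0 F [-0.2  0.9  3.6]
```

>>> arm_command:
  deltas: [0, 0, 0, 0, 0, 0.03, 53, 0, 0, 0, 0, 0, 0.07, 53, 0, 0, 0.02, 0, 0.01, 0.11, 53, 0, 0, 0.048, -0.01, 0.05, 0.11, 53, 0, 0, 0.048, -0.02, 0.09, 0.11, 53, 0, 0, 0.048, -0.03, 0.13, 0.11, 53, 0, 0, 0.048, -0.04, 0.17, 0.11, 53, 0, 0, 0.048, -0.05, 0.21, 0.11, 53, 0, 0, 0.048, -0.0521, 0.24, 0.11, 53, 0, 0, 0.048, -0.0521, 0.26, 0.11, 53, 0, 0, 0.048, -0.0521, 0.268, 0.11, 53, 0, 0, 0.048, -0.0521, 0.268, 0.11, 53, 0, 0, 0.048, -0.0521, 0.268, 0.09, 53, 0, 0, 0.048, -0.0521, 0.268, 0.07, 53, 0, 0, 0.048, -0.0521, 0.268, 0.058, 53, 0, 0, 0.048, -0.0521, 0.268, 0.052, 53, 0, 0, 0.048, -0.0521, 0.268, 0.0495, 53, 0, 0, 0.048, -0.0521, 0.268, 0.0483, 53, 0, 0, 0.048, -0.0521, 0.268, 0.0478, 53, 0, 0, 0.048, -0.0521, 0.268, 0.0478, 53]

```text
clock: 16.2
position: [0.4638, -0.14, 0.0761]
ee_rot: [2.085, 2.349, 0.001]
force: [-1.9, -1.0, 1.5]
width: 0.654
gripper_force: 15.0
```

```bash
python3 - <<'E'
from h import *
st()
E
```

```text
t 16.2 pos [ 463.8 -140.    76.1] yaw 6.8 tilt 0.06 w 60.1 gf 15.0 F [-1.9 -1.   1.5]
```

>>> arm_command:
  deltas: [0, 0, 0, 0, 0, -0.0003, 76, 0, 0, 0, 0, 0, -0.0003, 76, 0, 0, 0, 0, 0, -0.0003, 76, 0, 0, 0, 0, 0, 0.03, 76, 0, 0, 0, 0, 0, 0.07, 80, 0, 0, 0, 0, 0, 0.12, 91, 0, 0, 0, 0.006, -0.03, 0.16, 91, 0, 0, 0, 0.006, -0.06, 0.175, 91, 0, 0, 0, 0.006, -0.06, 0.175, 91, 0, 0, 0, 0.006, -0.06, 0.175, 91]

```text
clock: 17.2
position: [0.4693, -0.1999, 0.2506]
ee_rot: [2.087, 2.348, 0.001]
force: [-0.5, 0.9, -1.0]
width: 0.987
gripper_force: 0.0
```

```bash
python3 - <<'E'
from h import *
st(); c=optics.calibration("wrist"); im=optics.get_image("wrist"); cv2.imwrite("pics/w5.png",im)
find("wrist","white",.092,(.38,.54,-.18,-.03),im,c)
find("wrist","green",.092,(.38,.54,-.2,-.03),im,c)
find("wrist","yellow",.024,(.35,.57,-.30,-.05),im,c)
cv2.imwrite("pics/w5c.png",cv2.resize(im[0:260,160:460],None,fx=2.3,fy=2.3,interpolation=cv2.INTER_CUBIC))
E
```

```text
t 17.2 pos [ 469.3 -199.9  250.6] yaw 6.73 tilt 0.04 w 90.6 gf 0.0 F [-0.5  0.9 -1. ]
white [(459.7, -105.9, 59.9, 29.9, 6.7, 1780)]
green [(464.1, -141.4, 60.3, 30.4, 6.7, 1833)]
yellow [(467.7, -178.4, 207.6, 123.7, -83.3, 14905)]
```

View pics/w5c.png

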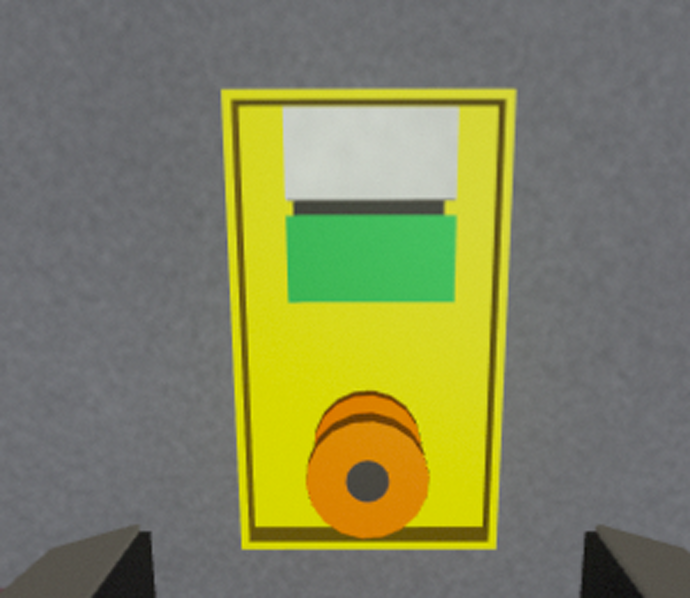

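Both cartons lie crosswise on the layer, white at crop (370,153) and green at (371,258). The gap is 5.8 mm against the 4 mm nominal, so I regrip green and bring it 1.8 mm closer.

>>> arm_command:
  deltas: [0, 0, 0, -0.006, 0.03, 0, 80, 0, 0, 0, -0.006, 0.06, 0, 80, 0, 0, 0, -0.006, 0.06, -0.04, 80, 0, 0, 0, -0.006, 0.06, -0.09, 80, 0, 0, 0, -0.006, 0.06, -0.13, 80, 0, 0, 0, -0.006, 0.06, -0.16, 80, 0, 0, 0, -0.006, 0.06, -0.175, 80, 0, 0, 0, -0.006, 0.06, -0.175, 80, 0, 0, 0, -0.006, 0.06, -0.175, 53, 0, 0, 0, -0.006, 0.06, -0.175, 53, 0, 0, 0, -0.006, 0.06, -0.175, 53, 0, 0, 0, -0.006, 0.06, -0.175, 53, 0, 0, 0, -0.006, 0.06, -0.173, 53, 0, 0, 0, -0.006, 0.06, -0.172, 53, 0, 0, 0, -0.0062, 0.0618, -0.172, 53, 0, 0, 0, -0.0062, 0.0618, -0.172, 53, 0, 0, 0, -0.0062, 0.0618, -0.174, 53, 0, 0, 0, -0.0062, 0.0618, -0.175, 53, 0, 0, 0, -0.0062, 0.0618, -0.1754, 53, 0, 0, 0, -0.0062, 0.0618, -0.1754, 53]
  force: 15

```text
clock: 19.25
position: [0.4633, -0.1379, 0.076]
ee_rot: [-2.086, -2.349, -0.002]
force: [-4.2, 1.2, 19.3]
width: 0.651
gripper_force: 15.0
```

>>> arm_command:
  deltas: [0, 0, 0, 0, 0, 0, 76, 0, 0, 0, 0, 0, 0, 76, 0, 0, 0, 0, 0, 0, 76, 0, 0, 0, 0, 0, 0.03, 76, 0, 0, 0, 0, 0, 0.07, 80, 0, 0, 0, 0, 0, 0.12, 91, 0, 0, 0, 0.006, -0.03, 0.16, 91, 0, 0, 0, 0.006, -0.06, 0.175, 91, 0, 0, 0, 0.006, -0.06, 0.175, 91, 0, 0, 0, 0.006, -0.06, 0.175, 91]

```text
clock: 20.25
position: [0.4691, -0.1982, 0.25]
ee_rot: [2.087, 2.348, 0.001]
force: [0.4, -0.6, -1.4]
width: 0.99
gripper_force: 0.0
```

```bash
python3 - <<'E'
from h import *
st(); c=optics.calibration("wrist"); im=optics.get_image("wrist"); cv2.imwrite("pics/w6.png",im)
find("wrist","white",.092,(.38,.54,-.18,-.03),im,c)
find("wrist","green",.092,(.38,.54,-.2,-.03),im,c)
E
```

```text
t 20.25 pos [ 469.1 -198.2  250. ] yaw 6.72 tilt 0.02 w 90.9 gf 0.0 F [ 0.4 -0.6 -1.4]
white [(459.7, -105.9, 59.8, 29.8, 7.1, 1774)]
green [(463.6, -139.7, 60.4, 30.5, 6.8, 1831)]
```

Spacing is now 34.0 mm. Next are the wheel and the blue tray.

>>> arm_command:
  deltas: [0, 0, -0.05, 0.02, 0.04, 0, 91, 0, 0, -0.1, 0.04, 0.08, 0, 91, 0, 0, -0.177, 0.06, 0.12, 0, 91, 0, 0, -0.177, 0.08, 0.165, 0, 91, 0, 0, -0.177, 0.09, 0.21, 0, 91, 0, 0, -0.177, 0.1, 0.255, 0, 91, 0, 0, -0.177, 0.1, 0.3, 0, 91, 0, 0, -0.177, 0.1, 0.34, 0, 91, 0, 0, -0.177, 0.1, 0.37, 0, 91, 0, 0, -0.177, 0.1, 0.37, 0, 91, 0, 0, -0.177, 0.1, 0.37, 0, 91]

```text
clock: 21.4
position: [0.568, 0.1736, 0.2487]
ee_rot: [-2.388, -2.041, 0.004]
force: [0.4, -1.2, -0.7]
width: 0.992
gripper_force: 0.0
```

```bash
python3 - <<'E'
from h import *
st(); c=optics.calibration("wrist"); im=optics.get_image("wrist"); cv2.imwrite("pics/w7.png",im)
find("wrist","blue",.024,(.38,.58,.05,.34),im,c)
B=(.58,.72,.19,.33); R=rect("wrist",.04,*B,im=im,cal=c); circ(R,B,30)
E
```

```text
t 21.4 pos [568.  173.6 248.7] yaw -8.96 tilt 0.15 w 91.1 gf 0.0 F [ 0.4 -1.2 -0.7]
blue [(464.0, 187.7, 208.2, 126.6, 80.7, 24494)]
circle [(np.float64(650.5), np.float64(261.5), np.float64(28.899999618530273))]
```

View pics/w7.png

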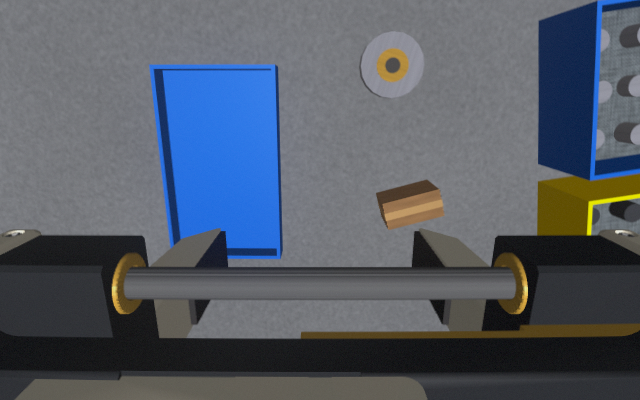

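The wrist view shows the steel wheel's hub at (392,65), the plain carton at (410,204) and the blue tray spanning (150..280, 65..258). Purple is out of view. I pick the wheel with the jaws along the blue tray's x.

>>> arm_command:
  deltas: [0, 0, 0, 0.03, 0.04, 0, 91, 0, 0, 0, 0.06, 0.07, 0, 91, 0, 0, 0, 0.0813, 0.0914, 0, 91, 0, 0, 0, 0.0813, 0.0914, 0, 91, 0, 0, 0, 0.0813, 0.0914, -0.04, 91, 0, 0, 0, 0.0813, 0.0914, -0.09, 91, 0, 0, 0, 0.0813, 0.0914, -0.13, 91, 0, 0, 0, 0.0813, 0.0914, -0.17, 91, 0, 0, 0, 0.0813, 0.0914, -0.2, 91, 0, 0, 0, 0.0813, 0.0914, -0.21, 91, 0, 0, 0, 0.0813, 0.0914, -0.2144, 91, 0, 0, 0, 0.0813, 0.0914, -0.2144, 91, 0, 0, 0, 0.0813, 0.0914, -0.2144, 53, 0, 0, 0, 0.0813, 0.0914, -0.2144, 53, 0, 0, 0, 0.0813, 0.0914, -0.2144, 53, 0, 0, 0, 0.0813, 0.0914, -0.2144, 53, 0, 0, 0, 0.0813, 0.0914, -0.2144, 53]
  force: 30

```text
clock: 23.15
position: [0.6506, 0.2637, 0.0362]
ee_rot: [-2.391, -2.038, -0.001]
force: [-1.2, 0.1, 4.0]
width: 0.642
gripper_force: 30.0
```

```bash
python3 - <<'E'
from h import *
st()
E
```

```text
t 23.15 pos [650.6 263.7  36.2] yaw -9.12 tilt 0.02 w 58.9 gf 30.0 F [-1.2  0.1  4. ]
```

>>> arm_command:
  deltas: [0, 0, 0, 0, 0, 0.03, 53, 0, 0, 0, 0, 0, 0.06, 53, 0, 0, 0, -0.02, -0.005, 0.07, 53, 0, 0, 0, -0.06, -0.01, 0.07, 53, 0, 0, 0, -0.1, -0.015, 0.07, 53, 0, 0, 0, -0.14, -0.02, 0.07, 53, 0, 0, 0, -0.17, -0.0253, 0.07, 53, 0, 0, 0, -0.1797, -0.0253, 0.07, 53, 0, 0, 0, -0.1797, -0.0253, 0.07, 53, 0, 0, 0, -0.1797, -0.0253, 0.05, 53, 0, 0, 0, -0.1797, -0.0253, 0.03, 53, 0, 0, 0, -0.1797, -0.0253, 0.018, 53, 0, 0, 0, -0.1797, -0.0253, 0.01, 53, 0, 0, 0, -0.1797, -0.0253, 0.007, 53, 0, 0, 0, -0.1797, -0.0253, 0.005, 53, 0, 0, 0, -0.1797, -0.0253, 0.0042, 53, 0, 0, 0, -0.1797, -0.0253, 0.0036, 53, 0, 0, 0, -0.1797, -0.0253, 0.0036, 53]

```text
clock: 24.95
position: [0.4713, 0.2383, 0.0401]
ee_rot: [2.391, 2.037, 0.002]
force: [0.1, 0.0, 2.4]
width: 0.639
gripper_force: 30.0
```

```bash
python3 - <<'E'
from h import *
st()
E
```

```text
t 24.95 pos [471.3 238.3  40.1] yaw -9.13 tilt 0.07 w 58.7 gf 30.0 F [0.1 0.  2.4]
```

>>> arm_command:
  deltas: [0, 0, 0, 0, 0, 0, 66, 0, 0, 0, 0, 0, 0, 66, 0, 0, 0, 0, 0, 0, 66, 0, 0, 0, 0, 0, 0.03, 66, 0, 0, 0, 0, 0, 0.07, 66, 0, 0, 0, 0, 0, 0.12, 66, 0, 0, -0.07, 0.02, -0.04, 0.15, 66, 0, 0, -0.142, 0.04, -0.08, 0.15, 66, 0, 0, -0.142, 0.06, -0.12, 0.15, 66, 0, 0, -0.142, 0.08, -0.16, 0.15, 66, 0, 0, -0.142, 0.1, -0.2, 0.15, 66, 0, 0, -0.142, 0.12, -0.24, 0.15, 66, 0, 0, -0.142, 0.14, -0.28, 0.15, 66, 0, 0, -0.142, 0.16, -0.32, 0.15, 66, 0, 0, -0.142, 0.175, -0.35, 0.15, 66, 0, 0, -0.142, 0.183, -0.3737, 0.15, 66, 0, 0, -0.142, 0.183, -0.3737, 0.15, 66, 0, 0, -0.142, 0.183, -0.3737, 0.15, 66]

```text
clock: 26.75
position: [0.6536, -0.1358, 0.189]
ee_rot: [-2.604, -1.757, 0.0]
force: [0.2, 1.2, 0.2]
width: 0.719
gripper_force: 0.0
```

>>> arm_command:
  deltas: [0, 0, 0, 0, 0, -0.04, 66, 0, 0, 0, 0, 0, -0.08, 66, 0, 0, 0, 0, 0, -0.11, 66, 0, 0, 0, 0, 0, -0.14, 66, 0, 0, 0, 0, 0, -0.157, 66, 0, 0, 0, 0, 0, -0.1636, 66, 0, 0, 0, 0, 0, -0.1636, 66, 0, 0, 0, 0, 0, -0.1636, 22, 0, 0, 0, 0, 0, -0.1636, 22, 0, 0, 0, 0, 0, -0.1636, 22, 0, 0, 0, 0, 0, -0.1636, 22, 0, 0, 0, 0, 0, -0.1636, 22]
  force: 15

```text
clock: 27.95
position: [0.654, -0.1355, 0.0261]
ee_rot: [2.603, 1.759, 0.001]
force: [0.7, -0.2, 1.0]
width: 0.336
gripper_force: 0.8
```

```bash
python3 - <<'E'
from h import *
st()
E
```

```text
t 27.95 pos [ 654.  -135.5   26.1] yaw -21.9 tilt 0.03 w 30.8 gf 0.8 F [ 0.7 -0.2  1. ]
```

>>> arm_command:
  deltas: [0, 0, 0, 0, 0, 0, 22, 0, 0, 0, 0, 0, 0, 22, 0, 0, 0, 0, 0, 0.03, 22, 0, 0, 0, 0, 0, 0.07, 22, 0, 0, 0.05, -0.02, 0.02, 0.08, 22, 0, 0, 0.1, -0.05, 0.06, 0.08, 22, 0, 0, 0.142, -0.075, 0.1, 0.08, 22, 0, 0, 0.142, -0.1, 0.14, 0.08, 22, 0, 0, 0.142, -0.13, 0.18, 0.08, 22, 0, 0, 0.142, -0.16, 0.22, 0.08, 22, 0, 0, 0.142, -0.185, 0.255, 0.08, 22, 0, 0, 0.142, -0.1992, 0.2749, 0.08, 22, 0, 0, 0.142, -0.1992, 0.2749, 0.08, 22, 0, 0, 0.142, -0.1992, 0.2749, 0.06, 22, 0, 0, 0.142, -0.1992, 0.2749, 0.03, 22, 0, 0, 0.142, -0.1992, 0.2749, 0.015, 22, 0, 0, 0.142, -0.1992, 0.2749, 0.008, 22, 0, 0, 0.142, -0.1992, 0.2749, 0.0055, 22, 0, 0, 0.142, -0.1992, 0.2749, 0.0042, 22, 0, 0, 0.142, -0.1992, 0.2749, 0.0037, 22]

```text
clock: 29.95
position: [0.4553, 0.1394, 0.03]
ee_rot: [2.391, 2.037, 0.002]
force: [0.8, -2.0, 5.0]
width: 0.328
gripper_force: 15.0
```

```bash
python3 - <<'E'
from h import *
st()
E
```

```text
t 29.95 pos [455.3 139.4  30. ] yaw -9.14 tilt 0.07 w 30.1 gf 15.0 F [ 0.8 -2.   5. ]
```

Set down. I release, rise clear of everything and check.

>>> arm_command:
  deltas: [0, 0, 0, 0, 0, 0, 55, 0, 0, 0, 0, 0, 0, 55, 0, 0, 0, 0, 0, 0, 55, 0, 0, 0, 0, 0, 0, 55, 0, 0, 0, 0, 0, 0.03, 55, 0, 0, 0, 0, 0, 0.07, 55, 0, 0, 0, 0, 0, 0.12, 55, 0, 0, 0, 0, 0, 0.16, 55, 0, 0, 0, -0.01, -0.04, 0.2, 55, 0, 0, 0, -0.01, -0.08, 0.22, 55, 0, 0, 0, -0.01, -0.1, 0.22, 55, 0, 0, 0, -0.01, -0.1, 0.22, 55]

```text
clock: 31.15
position: [0.4447, 0.0364, 0.2505]
ee_rot: [-2.396, -2.032, -0.004]
force: [0.6, -0.3, -0.5]
width: 0.598
gripper_force: 0.0
```

```bash
python3 - <<'E'
from h import *
st(); im=optics.get_image("wrist"); t=optics.get_image("top")
R=rect("top",.044,.38,.78,-.38,.42,im=t)
cv2.imwrite("pics/fin.png",np.vstack([im[:280][:, :640],cv2.resize(R,(640,320))]))
E
```

```text
t 31.15 pos [444.7  36.4 250.5] yaw -9.39 tilt 0.15 w 54.9 gf 0.0 F [ 0.6 -0.3 -0.5]
```

View pics/fin.png

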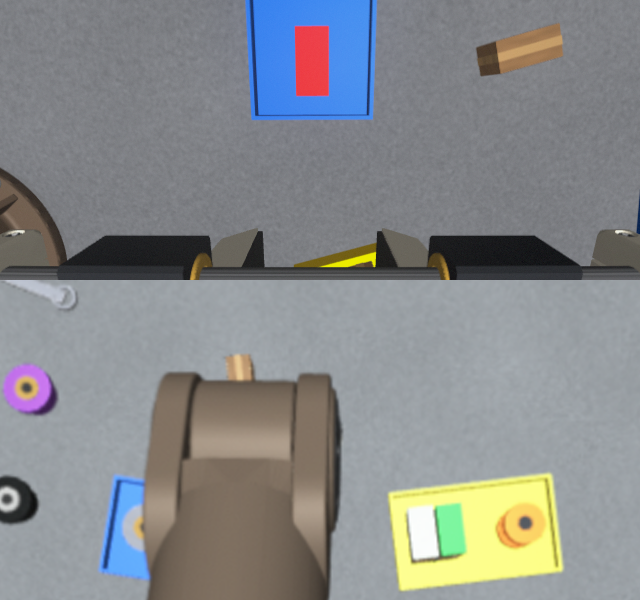

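The upper wrist view shows the red carton upright and square in the blue tray at (312,61). The lower top view shows the wheel in the tray's other half at (140,527). The white and green pair and the drum stand in the yellow tray at (436,532) and (523,523), and the black wheel and plain carton are untouched.

```bash
python3 -c "
from cell import arm; print(arm.sign_off())"
```

```text
the job is handed in; nothing more can be done
None
```

Both hoist kits are made up as asked and handed in at about 31 s. The white and green cartons measured about 4 mm apart, and the black wheel and plain carton were left alone.

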